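Hold the test probe on the adapter's gold pad

TASK

Take the yellow test probe out of its blue stand and, going in through the window of the orange-framed nest, hold its sprung tip on the gold pad of the adapter there, with the probe square to the sloping case and pressed lightly so that the tip is about half-way in, never driven in hard. Finish with the robot still holding the probe steadily in place like that; do not set it down. Do not knock the window frames, do not touch the adapter in the green-framed nest, and leave everything else where it is.

Things in the scene. Friction and masses are not known exactly. Their poses are not given: they have to be found in the camera images.
- probe: spring-tip probe, upright in the stand: round yellow handle, 20 mm diameter; at its foot a flange 30 mm across, 6 mm thick; below it a steel nose 9 mm diameter, 45 mm long, then the gold tip. Origin: centre of the flange's underside; z along the probe, tip to handle (up at start). Tip end at z = -61 mm when out, handle end at z = +104 mm. About 0.1 kg
- tip (a joint): how far the gold sprung tip is pushed into the nose, in m: 0 = fully out, 0.012 = fully in (bottomed). It slides along the probe's z axis; the spring takes about 0.9 N to start and 0.3 N more per mm (2.7 N half-way, 4.5 N fully in)
- tip_end (a point): the outer end of the gold tip, which is 6 mm in diameter with a round end
- stand: blue square block 64 x 64 x 75 mm high, fixed, with an upright hole 14 mm across in its middle in which the probe's nose hangs; the probe's flange rests on its top (z = 75 mm); the handle stands 81 to 179 mm above the bench. Lift the probe about 65 mm to clear the block. Origin = centre of its underside
- adapter_orange: adapter clamped in the nest with the ORANGE frame: black case 46 x 26 x 11 mm; gold pad 12 mm across mid-top, orange ring 20 mm across round it. Origin: pad centre on the case's top face, 55 mm above the bench. z = outward normal of the sloping face, 0.35 rad (20 deg) off vertical, leaning roughly to the robot; x = up the slope, along the plug. Fixed. Probe this one.
- guard_orange: orange window frame with the grey sloping plate under it, fixed; origin and axes of adapter_orange. Orange sheet 110 (x) x 90 (y) mm parallel to the case, underside 20 mm and top 25 mm above the pad along z, on four posts; its window, centred over the pad, is 48 (x) x 42 (y) mm.
- adapter_green: adapter clamped in the nest with the GREEN frame: black case 46 x 26 x 11 mm; gold pad 12 mm across mid-top, green ring 20 mm across round it. Origin: pad centre on the case's top face, 55 mm above the bench. z = outward normal of the sloping face, 0.35 rad (20 deg) off vertical, leaning roughly to the robot; x = up the slope, along the plug. Fixed. Not to be touched.
- guard_green: green window frame with the grey sloping plate under it, fixed; origin and axes of adapter_green. Green sheet 110 (x) x 90 (y) mm parallel to the case, underside 20 mm and top 25 mm above the pad along z, on four posts; its window, centred over the pad, is 48 (x) x 42 (y) mm.
- spare_0: loose black adapter with a steel plug, 34 x 20 x 10 mm plus plug, lying on the bench; origin at the centre of its underside. Bystander.
- spare_1: loose black adapter with a steel plug, 34 x 20 x 10 mm plus plug, lying on the bench; origin at the centre of its underside. Bystander.
- tape_roll: grey roll (ring) 72 mm across and 18 mm high lying flat; origin at the centre of its underside. Bystander.
- cleaner: white bottle 52 mm across and 130 mm high with a red cap; origin at the centre of its underside. Bystander.
- driver: screwdriver lying on the bench; origin under its middle. Bystander.
- shell_tray: small open blue tray 160 x 100 x 35 mm; origin at the centre of its underside. Bystander.
Not all that is in view belongs to the job. What is shaped like the stand but turquoise is not meant. Several things have the shape of the probe; the one meant has the colours described above.

How it is judged (in metres and radians):
On the way, in this order (a step that is already met when the one before it is completed fails the run):
1. the gripper has lifted the probe clear of its stand (z of tip_end in the frame of stand above 0.08 m and contact force between the fingers and probe above 1 N and contact force between probe and stand below 0.2 N), for 0.2 s.
2. the probe's tip is inside the window of the orange frame, below the frame's top and over the adapter (z of tip_end in the frame of guard_orange below 0.022 m and distance between tip_end and adapter_orange below 0.03 m), for 0.1 s.
At the end, for the whole second after the job is handed in: The robot grips the still probe (over 2 N); its tip is within 6.5 mm of the centre of the orange-ringed pad, probe within 0.17 rad of the case's normal, handle outward; tip pushed in 2.5 to 9.5 of 12 mm, pressing 0.8 to 6 N; probe not leaning on frame (0.5 N) or stand (distance between tip_end and adapter_orange below 0.0065 m and angle between the z axis of probe and the z axis of adapter_orange, either way round below 0.17 rad and z of probe in the frame of adapter_orange above 0.04 m and value of joint tip between 0.0025 and 0.0095 m and contact force between probe and adapter_orange between 0.8 and 6 N and contact force between the fingers and probe above 2 N and contact force between probe and guard_orange below 0.5 N and contact force between probe and stand below 0.2 N and linear speed of probe below 0.02 m/s); the arm keeps its last pose, push and grip.
It fails at once if the probe is driven hard onto the adapter or its nest (over 15 N) (contact force between probe and adapter_orange above 15 N or contact force between probe and guard_orange above 15 N).
It fails at once if the robot itself or the probe knocks a window frame (over 15 N) (contact force between any of the arm, the fingers and guard_orange above 15 N or contact force between any of the arm, the fingers, probe and guard_green above 15 N).
It fails at once if the adapter in the green-framed nest is touched (contact force between any of probe, the fingers, the arm and adapter_green above 0.3 N).
It fails at once if a bystander is moved by more than 30 mm (distance of any of spare_0, spare_1, tape_roll, cleaner, driver, shell_tray from where it was at the start of the episode above 0.03 m).
It also fails if it takes over 35 s, if anything falls off the work surface, if the arm or the gripper's body presses on something with over 40 N, if the wrist force passes 120 N, or if a joint passes its speed limit or range.

ROBOT

A 6-joint arm with a two-finger parallel gripper is mounted at the origin on the work surface. World frame = base frame: x ahead of the robot, y to its left, z up, the work surface at z = 0. Lengths are in mm, angles in rad, forces in N, time in s.
With the tool pointing down it reaches from about 400 to 825 mm from the base axis. Payload 7 kg.
Tool frame: the origin (TCP) lies between the finger pads; the fingertips stand 19 mm ahead of it and the grasp point (between the pads) is the TCP; z points along the fingers, y is the line along which they close (so a half turn about z gives the same grasp; the last joint's range is limited). The gripper opens to 85 mm and grips with 20 to 120 N. Pads are 22 mm wide; open, the fingers measure 114 mm over their backs; the gripper's body (76 mm by 85 mm) begins 54 mm behind the grasp point. The pads swing forward as they close: fully open they stand 13 mm farther back than shut.
Start: joints at [-0.902, 0.359, 0.012, 0, -1.224, -0.288], TCP at [250.845, -626.636, 250.302] pointing down, gripper open.
Joint ranges: [-3.07, 3.07], [-1.43, 2.12], [-1.02, 1.25], [-3.03, 1.67], [-3.05, -0], [-3.03, 3.03]. Speed limits (rad/s): [2.39, 2.39, 3.01, 3.14, 3.14, 3.14].

INTERFACE

Orientations are given as a rotation vector (axis times angle).
In Python, from plant import readout, imaging, robot gives the robot as it stands.
- The arm moves only by the tool move_arm, never from a script. Its argument "commands" is a list of rows, each a list of 7 numbers: the shift along the world's x, y, z in cm, then the turn, a rotation vector about the world's x, y, z in rad, then the finger opening in cm, from 0 to 8.54. A call has 1 to 8 rows; each row shifts and turns the commanded pose from where the row before left it; what a row does not reach is not made up. A row lasts 1/10 s, in which the tool goes at most 50 mm and 8.59 degrees, less where a joint would pass 70% of its speed; a pose out of reach is approached as far as the arm can. A call with a gripper value outside its range is refused whole. The fingers move at their own pace and stop on an object; the grip force is fixed at half the most. Time passes only in rows, so rows that do not move let the fingers close. It gives the time, the measured TCP pose, the force, the opening and the grip force at its end, in the units of the state.
- readout.sense(): the state, without advancing time (a new reading comes with each control period).
- imaging.get_image(name): name is "scene" or "top" or "wrist"; returns the picture (400x640x3 uint8, red, green, blue); there is no depth.
- imaging.get_calibration(name): a dict with "vfov" (degrees; the focal length in pixels is half the picture's height over the tangent of half this angle, whatever the lens; pixels are square), "cx", "cy" (the principal point, pixels), "R" (3x3) and "t" (3): a world point X has camera coordinates R X + t; the wrist camera has in their place "T_tool_cam" (4x4, takes a point from camera to tool coordinates, whose origin is the TCP and whose axes are the flange's). Camera axes: x right, y down, z forward; pixel columns grow to the right and rows downward; lengths in mm; the calibration is good to about 2 mm. The wrist camera is an equidistant fisheye: a pixel r from the principal point sees the ray r / f radians off the axis. A picture is of the moment at which its call begins: read the wrist's pose just before it. get_calibration takes no time and is no camera call.
- robot.hand_in(): hands the job in; it is judged then, once.
The state is a dict: "time": time; "joints": joint angles; "joint_vel": joint speeds; "tau": joint torques, N m; "position": TCP position; "ee_rot": TCP orientation; "wrist_force": force on the tool from outside, world axes, zero at the start; "ft_torque": the same for the moment, N m; "grip_width": finger opening in mm; "finger_force": force on a finger pad.
Only numpy, scipy, OpenCV 4.12 (cv2) and the standard library are available. Lean on these libraries where they do the work, as an engineer would, in place of code of your own. Each camera call takes 0.05 s, during which the arm holds its last target. There are 200 camera calls.

## Working session

There is one attempt and no reset: what is moved stays moved. The work goes in short steps, Python scripts to look and compute and a tool call to move; the robot and the scene stay as the last step left them, time stands still between calls to the robot, and variables do not carry over. Pictures are saved under pics/ and viewed, at most 10 in all, crops included, and the job is handed in when it is done.

Besides the shell and the picture viewer there is one more tool, called after "Request:" in YAML: its name, and indented under it one key for each argument. move_arm: Moves the arm, as the interface text tells. Its arguments: {"type":"object","properties":{"commands":{"type":"array"}},"required":["commands"]}

```bash
mkdir -p pics; ls
cat > h.py <<'E'
import numpy as np, cv2
from plant import readout, imaging, robot
from scipy.spatial.transform import Rotation as Ro
def save(n,f):
    im=imaging.get_image(n); cv2.imwrite('pics/'+f,im[:,:,::-1]); return im
def ray(n,u,v,s=None):
    c=imaging.get_calibration(n); f=200/np.tan(np.radians(c['vfov'])/2)
    x=np.array([(u-c['cx'])/f,(v-c['cy'])/f])
    if n!='wrist':
        R=np.array(c['R']);d=R.T@np.r_[x,1];return -R.T@np.array(c['t']),d/np.linalg.norm(d)
    th=np.hypot(*x);d=np.r_[x/max(th,1e-9)*np.sin(th),np.cos(th)]
    T=np.array(c['T_tool_cam']);Rt=Ro.from_rotvec(s['ee_rot']).as_matrix()
    return Rt@T[:3,3]+np.array(s['position']),Rt@T[:3,:3]@d
def plane(r,z): o,d=r; return o+d*(z-o[2])/d[2]
def tri(rs):
    A=0;b=0
    for o,d in rs: P=np.eye(3)-np.outer(d,d);A=A+P;b=b+P@o
    p=np.linalg.solve(A,b);return p,[np.linalg.norm((np.eye(3)-np.outer(d,d))@(p-o)) for o,d in rs]
E
python3 - <<'E'
from h import *
a=save('scene','s.png');b=save('top','t.png')
print(readout.sense())
for n in('scene','top','wrist'):print(imaging.get_calibration(n))
E
```

```text
pics
{'time': 0.1, 'joints': array([-9.01905690e-01,  3.59341487e-01,  1.11960778e-02, -2.67548811e-04,
       -1.22411338e+00, -2.88120276e-01]), 'joint_vel': array([-0.00086843, -0.0017455 ,  0.00213054,  0.00213412, -0.00117912,
       -0.00157207]), 'tau': array([-1.80290906e-03, -5.84762013e+01,  2.94109476e+01,  6.95456520e+00,
       -3.15853686e-03, -3.03180286e-06]), 'position': array([ 250.69754599, -626.31113148,  249.46762824]), 'ee_rot': array([ 5.94280173e-01, -3.08441287e+00, -2.22085380e-03]), 'wrist_force': array([0.77412912, 0.29416792, 0.43714843]), 'ft_torque': array([-0.03223218,  0.02813366, -0.00434452]), 'finger_force': 0.0, 'grip_width': 85.41753073237552}
{'vfov': 57.15654617129464, 'cx': 319.2603414740526, 'cy': 193.13413221093526, 'R': array([[-0.26278935,  0.96485104,  0.00205519],
       [ 0.78629084,  0.21538973, -0.57909755],
       [-0.55918554, -0.15056469, -0.81525567]]), 't': array([ 146.42453271, -419.57625471, 1537.99300879])}
{'vfov': 54.47128719714758, 'cx': 311.96859450580786, 'cy': 200.69094448512948, 'R': array([[ 0.02201244, -0.99972429, -0.0081724 ],
       [-0.98513897, -0.02029706, -0.17055568],
       [ 0.17034278,  0.01180529, -0.98531415]]), 't': array([  9.91951573, 602.00857634, 907.15814788])}
{'vfov': 65.70646984690485, 'cx': 322.6531444442842, 'cy': 204.73661534520537, 'T_tool_cam': array([[-1.81243389e-03, -9.47502429e-01, -3.19743431e-01,
         8.28699821e+01],
       [ 9.99998188e-01, -1.90334435e-03, -2.81701270e-05,
        -4.14114301e-02],
       [-5.81890588e-04, -3.19742902e-01,  9.47504162e-01,
        -1.24460523e+02],
       [ 0.00000000e+00,  0.00000000e+00,  0.00000000e+00,
         1.00000000e+00]])}
```

View pics/s.png

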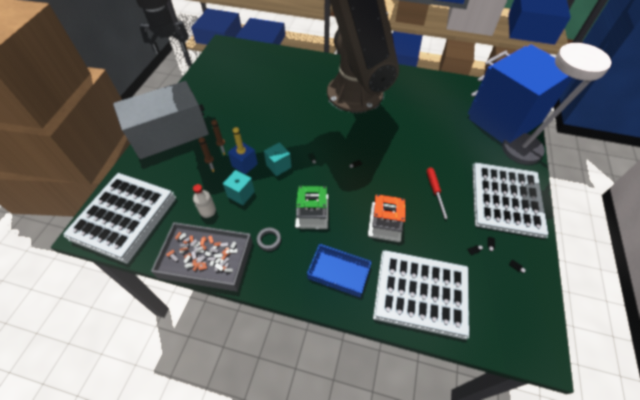

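View pics/t.png

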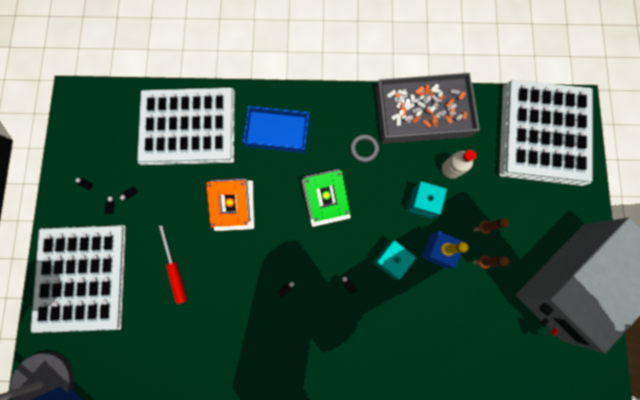

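The scene view shows the yellow probe in its blue stand near (240,150), two brown decoys to its left, turquoise blocks on the other side and the orange nest at (388,210). In the top view the probe is at (447,247) and the orange pad near (229,203).

Run:
```python
from h import *
S=cv2.imread('pics/s.png');T=cv2.imread('pics/t.png')
def cont(im,lo,hi,box):
    x0,y0,x1,y1=box;h=cv2.cvtColor(im,cv2.COLOR_BGR2HSV)[y0:y1,x0:x1]
    m=cv2.inRange(h,lo,hi);n,l,st,c=cv2.connectedComponentsWithStats(m)
    k=1+np.argmax(st[1:,4]);p=np.argwhere(l==k)[:,::-1]+[x0,y0];return p
ys=cont(S,(18,120,70),(35,255,255),(225,115,260,180));yt=cont(T,(18,120,70),(35,255,255),(425,230,480,265))
print('yellow',ys.min(0),ys.max(0),ys.mean(0),yt.min(0),yt.max(0),yt.mean(0),len(ys),len(yt))
p=tri([ray('scene',*ys.mean(0)),ray('top',*yt.mean(0))]);print(p)
for nm,lo,hi,bs,bt in(('or',(3,150,120),(17,255,255),(360,185,420,250),(195,165,265,240)),('gr',(45,150,110),(75,255,255),(290,180,335,235),(295,160,360,235))):
    q=[]
    for im,b in((S,bs),(T,bt)):
        c=cont(im,lo,hi,b);r=cv2.minAreaRect(c.astype(np.float32));q.append((c,r));print(nm,c.mean(0),r)
    print(tri([ray('scene',*q[0][1][0]),ray('top',*q[1][1][0])]))
    print([plane(ray('top',*v),z).round(1).tolist() for v in cv2.boxPoints(q[1][1]) for z in (78,)])
# blue stand top
bs=cont(S,(105,120,40),(130,255,255),(222,140,262,180));bt=cont(T,(105,120,40),(130,255,255),(415,220,475,275))
print('stand',bs.mean(0),bt.mean(0),bt.min(0),bt.max(0),tri([ray('scene',*bs.mean(0)),ray('top',*bt.mean(0))]))
cr=np.hstack([cv2.resize(S[105:185,195:295],(400,320),interpolation=2),cv2.resize(T[205:285,400:500],(400,320),interpolation=2)])
cr2=np.hstack([cv2.resize(S[180:250,345:433],(400,280),interpolation=2),cv2.resize(T[165:235,190:278],(400,280),interpolation=2)])
cv2.imwrite('pics/c.png',np.vstack([cr,cr2]))
```

```text
yellow [232 127] [244 152] [237.92307692 139.70512821] [442 242] [468 255] [454.10526316 248.21052632] 156 228
(array([ 488.10804939, -294.84135185,  130.62519066]), [np.float64(0.4409740493804708), np.float64(0.4409740493804235)])
or [390.02542373 207.7       ] ((389.7919006347656, 207.35256958007812), (32.692298889160156, 22.960634231567383), 8.746161460876465)
or [226.71004243 202.70792079] ((226.75579833984375, 202.565673828125), (46.085662841796875, 38.96626281738281), 84.95755004882812)
(array([587.26766094, 227.1148771 ,  83.11371141]), [np.float64(1.3594768819479721), np.float64(1.3594768819480374)])
[[639.5, 282.1, 78.0], [649.9, 188.3, 78.0], [538.2, 172.8, 78.0], [528.1, 264.8, 78.0]]
gr [310.52173913 195.66666667] ((311.0, 196.0), (20.0, 30.0), 90.0)
gr [327.56614173 195.17165354] ((327.4117431640625, 195.35293579101562), (44.036888122558594, 38.396690368652344), 77.47119140625)
(array([609.70229639, -13.28068856,  83.27380694]), [np.float64(0.9958998211772199), np.float64(0.9958998211772204)])
[[652.5, 43.2, 78.0], [675.1, -47.4, 78.0], [570.0, -71.1, 78.0], [548.2, 17.8, 78.0]]
stand [243.04142012 159.12623274] [440.26709677 249.66709677] [422 231] [461 266] (array([ 489.19928952, -294.09014448,   35.09022752]), [np.float64(0.07216098965471121), np.float64(0.07216098965472115)])
```

View pics/c.png

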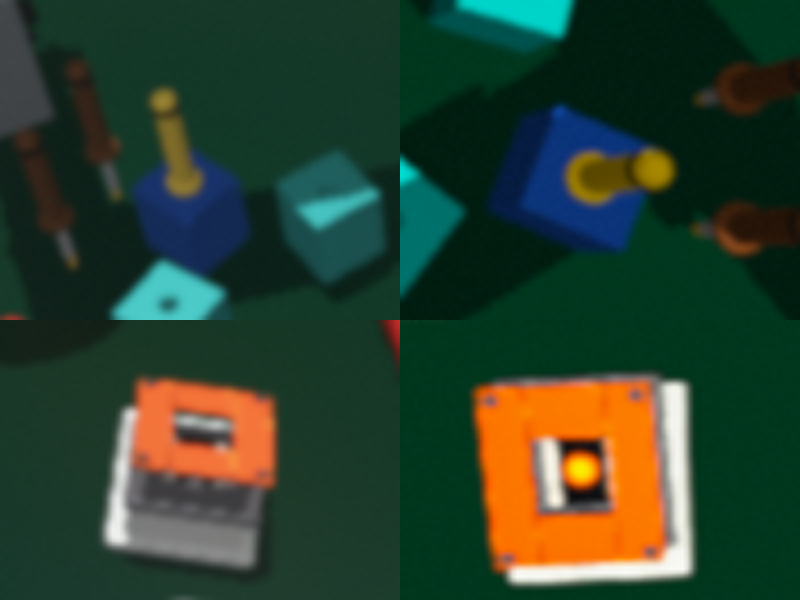

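Run:
```python
from h import *
S=cv2.imread('pics/s.png');T=cv2.imread('pics/t.png')
# crop scale 4: decoy features (scene crop origin 195,105; top crop 400,205)
s=lambda u,v:(195+u/4,105+v/4); t=lambda u,v:(400+(u-400)/4,205+v/4)
for a,b in(((78,65),(780,80)),((115,196),(697,98)),((28,140),(785,232)),((72,265),(697,229)),((163,100),(655,170)),((183,180),(590,178))):
    print([x.round(0).tolist() if i==0 else round(x[0],1) for i,x in enumerate(tri([ray('scene',*s(*a)),ray('top',*t(*b))]))])
for a,b in(((78,65),(780,232)),((115,196),(697,229)),((28,140),(780,80)),((72,265),(697,98))):
    print('x',[x.round(0).tolist() if i==0 else round(x[0],1) for i,x in enumerate(tri([ray('scene',*s(*a)),ray('top',*t(*b))]))])
# yellow handle axis: top & flange; pad in top
print('pad',plane(ray('top',190+(580-400)*.22,165+(468-320)/4),55))
h=cv2.cvtColor(T,cv2.COLOR_BGR2HSV)
for n,bx in(('blue',(415,220,475,275)),):
    print(h[235:264:7,430:462:8].tolist())
for z in(75,):print([plane(ray('top',*t(*q)),z).round(0).tolist() for q in((560,107),(520,205),(625,250),(590,178))])
for q in((430,190),(424,211),(446,199),(396,240),(413,262),(394,278),(380,262)):print(q,plane(ray('top',*q),75).round(0).tolist())
R=Ro.from_rotvec(readout.sense()['ee_rot']).as_matrix();print(R.round(3))
```

```text
[[528.0, -335.0, 240.0], np.float64(1.9)]
[[532.0, -344.0, 98.0], np.float64(9.6)]
[[463.0, -437.0, 58.0], np.float64(17.2)]
[[466.0, -446.0, -114.0], np.float64(9.6)]
[[487.0, -297.0, 174.0], np.float64(2.1)]
[[487.0, -296.0, 80.0], np.float64(0.8)]
x [[459.0, -376.0, 162.0], np.float64(7.4)]
x [[461.0, -387.0, 4.0], np.float64(1.0)]
x [[540.0, -384.0, 154.0], np.float64(7.1)]
x [[544.0, -392.0, 2.0], np.float64(1.0)]
pad [593.65177941 225.4144456   55.        ]
[[[105, 226, 52], [109, 236, 106], [108, 234, 110], [77, 255, 30]], [[109, 231, 65], [109, 230, 122], [116, 111, 108], [109, 220, 118]], [[109, 235, 65], [109, 230, 124], [24, 255, 92], [24, 255, 93]], [[109, 231, 96], [109, 230, 124], [112, 137, 108], [109, 234, 123]], [[79, 255, 29], [109, 226, 70], [109, 230, 103], [109, 230, 123]]]
[[529.0, -282.0, 75.0], [471.0, -257.0, 75.0], [447.0, -317.0, 75.0], [488.0, -298.0, 75.0]]
(430, 190) [630.0, -262.0, 75.0]
(424, 211) [578.0, -246.0, 75.0]
(446, 199) [608.0, -299.0, 75.0]
(396, 240) [508.0, -178.0, 75.0]
(413, 262) [457.0, -217.0, 75.0]
(394, 278) [419.0, -172.0, 75.0]
(380, 262) [455.0, -140.0, 75.0]
[[-0.928 -0.372 -0.001]
 [-0.372  0.928  0.001]
 [ 0.     0.001 -1.   ]]
```

Request:
move_arm:
  commands:
    - [2.9,4.1,0,0,0,0,8.5]
    - [2.9,4.1,0,0,0,0,8.5]
    - [2.9,4.1,0,0,0,0,8.5]
    - [2.9,4.1,0,0,0,0,8.5]
    - [2.9,4.1,0,0,0,0,8.5]
    - [2.9,4.1,0,0,0,0,8.5]
    - [2.9,4.1,0,0,0,0,8.5]
    - [3.3,4.1,0,0,0,0,8.5]

```text
time: 0.9
position: [484.8, -299.9, 250.3]
ee_rot: [0.595, -3.085, -0.0]
wrist_force: [1.4, -1.5, 0.3]
grip_width: 84.8
finger_force: 0.0
```

Run:
```python
from h import *
imaging.get_image('wrist')
s=readout.sense();im=save('wrist','w1.png');print(s['time'],s['position'],s['ee_rot'],s['joints'],s['wrist_force'])
h=cv2.cvtColor(im,cv2.COLOR_RGB2HSV);m=cv2.inRange(h,(18,120,60),(35,255,255))
n,l,st,c=cv2.connectedComponentsWithStats(m)
for k in range(1,n):
    if st[k,4]>30:print(st[k],c[k],plane(ray('wrist',*c[k],s),150))
```

```text
0.95 [ 489.04162859 -295.86085414  250.1912274 ] [-5.98791401e-01  3.08222835e+00  5.14527792e-04] [-2.02507412e-01  1.89000156e-01 -2.21505109e-01 -1.05928794e-03
 -1.15881200e+00 -9.84101305e-01] [2.56970957 2.4396142  0.67583131]
[308 171  30  40 824] [321.94902913 188.60558252] [ 470.97108195 -303.75578522  150.        ]
[307 207  30  29 680] [321.65147059 221.27794118] [ 495.61593064 -294.12754206  150.        ]
```

View pics/w1.png

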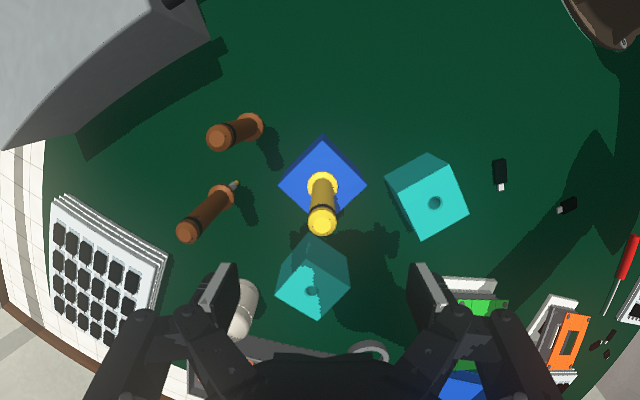

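The wrist view shows the probe upright in the blue stand: handle top at (322,220), flange at (322,185); turquoise block at (312,280), decoys off to the left, clear of the fingers.

Run:
```python
from h import *
s=readout.sense();print(s['position'])
s['position']=np.array([489.04,-295.86,250.19]);s['ee_rot']=np.array([-.59879,3.08223,.0005])
c=cv2.imread('pics/c.png')
t=lambda u,v:(400+(u-400)/4,205+v/4)
print(plane(ray('wrist',322,222,s),179),plane(ray('wrist',322,184,s),81))
S=lambda u,v:(195+u/4,105+v/4)
print(tri([ray('wrist',322,221,s),ray('scene',*S(163,100)),ray('top',*t(655,170))]))
print(tri([ray('wrist',322,184,s),ray('scene',*S(183,180)),ray('top',*t(590,178))]))
```

```text
[ 487.27150953 -297.93877262  250.05176682]
[ 485.2174276  -297.95821372  179.        ] [ 484.71546069 -298.310039     81.        ]
(array([ 486.72539447, -297.32486063,  173.68247597]), [np.float64(0.23089838321636919), np.float64(2.0941374384921203), np.float64(2.0756455236136055)])
(array([ 486.28982351, -297.21968339,   77.62510056]), [np.float64(1.0303080211871574), np.float64(1.2573371866662546), np.float64(1.4554189481006454)])
```

Request:
move_arm:
  commands:
    - [0,0.12,-3,0,0,0,8.5]
    - [0,0,-4,0,0,0,6]
    - [0,0,-3,0,0,0,6]
    - [0,0,-1.8,0,0,0,5]
    - [0,0,0,0,0,0,3]
    - [0,0,0,0,0,0,1.5]
    - [0,0,0,0,0,0,1.5]
    - [0,0,0,0,0,0,1.5]

```text
time: 1.8
position: [484.7, -300.9, 133.5]
ee_rot: [-0.594, 3.083, -0.001]
wrist_force: [-0.6, -0.8, -0.1]
grip_width: 18.7
finger_force: 57.6
```

Request:
move_arm:
  commands:
    - [0,0,2,0,0,0,1.5]
    - [0,0,4,0,0,0,1.5]
    - [0,0,4,0,0,0,1.5]
    - [0,0,3,0,0,0,1.5]
    - [0,0,0,0,0,0,1.5]
    - [0,0,0,0,0,0,1.5]
    - [0,0,0,0,0,0,1.5]

```text
time: 2.5
position: [483.8, -300.5, 261.7]
ee_rot: [0.594, -3.084, -0.001]
wrist_force: [0.3, -0.0, -0.7]
grip_width: 18.4
finger_force: 57.8
```

Request:
move_arm:
  commands:
    - [0.5,4.5,1,0,0,0,1.5]
    - [0.5,4.5,0,0,0,0,1.5]
    - [0.5,4.5,0,0,0,0,1.5]
    - [0.5,4.5,0,0,0,0,1.5]
    - [0.5,4.5,0,0,0,0,1.5]
    - [0.5,4.5,0,0,0,0,1.5]
    - [0.5,4.5,0,0,0,0,1.5]
    - [0.5,4.5,0,0,0,0,1.5]

```text
time: 3.3
position: [523.7, 61.0, 271.3]
ee_rot: [0.594, -3.083, 0.001]
wrist_force: [1.8, -0.3, -0.8]
grip_width: 18.6
finger_force: 58.0
```

Run:
```python
from h import *
for i in range(3): imaging.get_image('wrist')
s=readout.sense();im=save('wrist','w2.png');print(s['time'],s['position'],s['ee_rot'],s['joints'],s['wrist_force'],s['grip_width'],s['finger_force'])
np.savez('w2.npz',p=s['position'],r=s['ee_rot'])
```

```text
3.45 [523.99446151  61.50004575 270.8973524 ] [ 5.99915138e-01 -3.08138358e+00  7.47650359e-04] [ 4.88730125e-01  1.03016036e-01 -2.77009843e-01 -2.49492326e-04
 -1.19316029e+00 -1.67486459e+00] [-0.06766808 -0.27257826 -2.547628  ] 18.785963688151877 58.112958669662476
```

View pics/w2.png

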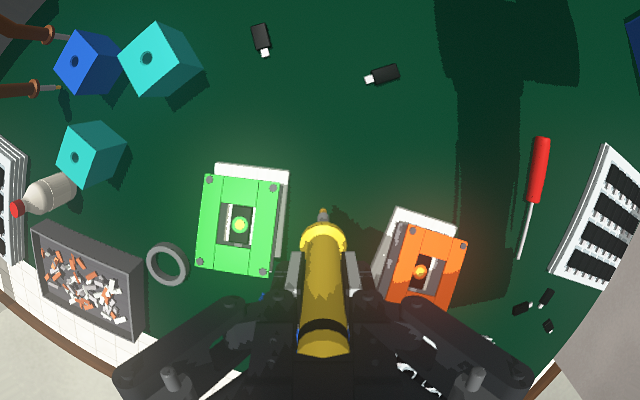

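The wrist view shows both nests: orange pad at (420,271), green pad at (240,224), and the probe held straight, tip at about (322,210). A second view from further out gives a baseline.

Request:
move_arm:
  commands:
    - [3,1,0,0,0,0,1.5]
    - [3,1,0,0,0,0,1.5]
    - [2,1,0,0,0,0,1.5]

```text
time: 3.8
position: [605.5, 88.1, 271.4]
ee_rot: [0.592, -3.084, 0.001]
wrist_force: [-0.0, 0.2, -1.6]
grip_width: 18.8
finger_force: 58.1
```

Run:
```python
from h import *
for i in range(4): imaging.get_image('wrist')
s=readout.sense();im=save('wrist','w3.png');print(s['time'],s['position'],s['ee_rot'])
np.savez('w3.npz',p=s['position'],r=s['ee_rot'])
a=cv2.imread('pics/w2.png')[190:330,360:480];b=cv2.imread('pics/w3.png')[120:330,360:540]
cv2.imwrite('pics/cc.png',np.hstack([cv2.resize(a,(400,467),interpolation=2),cv2.resize(b,(400,467),interpolation=2)]))
```

```text
4.0 [604.01348173  87.96971174 271.05456512] [ 5.91786326e-01 -3.08295609e+00  7.72146785e-04]
```

View pics/cc.png

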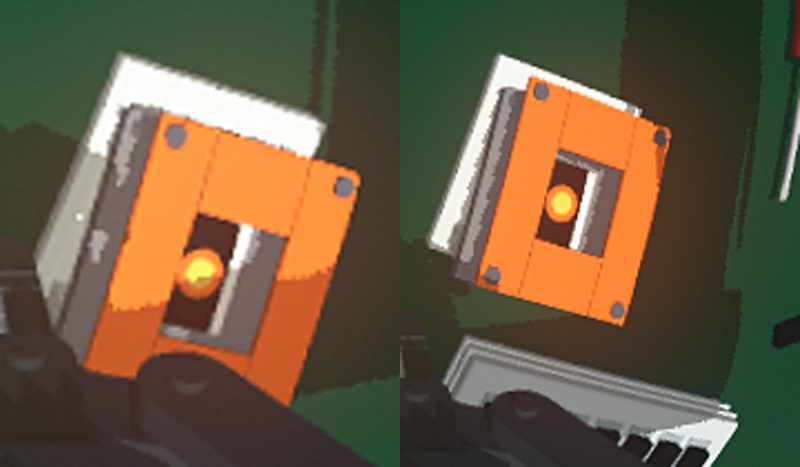

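The pad is at about (162,203) in the right-hand crop and (198,272) in the left, with the window open around it.

Run:
```python
from h import *
P=[]
for i in range(6):
    imaging.get_image('wrist');s=readout.sense();P.append(s['position'])
print(np.array(P).round(1).tolist())
def pad(f,box):
    x0,y0,x1,y1=box;im=cv2.imread(f)[y0:y1,x0:x1];h=cv2.cvtColor(im,cv2.COLOR_BGR2HSV)
    m=cv2.inRange(h,(20,120,120),(35,255,255));n,l,st,c=cv2.connectedComponentsWithStats(m);k=1+np.argmax(st[1:,4]);return c[k]+[x0,y0],st[k].tolist()
q2=pad('pics/w2.png',(405,255,435,290));q3=pad('pics/w3.png',(420,195,445,225));qt=pad('pics/t.png',(218,192,240,214));print(q2,q3,qt)
L=lambda u,v:(360+u/3.333,190+v/3.336);Rr=lambda u,v:(360+u/2.222,120+v/2.224)
D={k:np.load(k+'.npz') for k in('w2','w3')}
for off in (0,1):
  st={}
  for k in D: st[k]=dict(position=D[k]['p'],ee_rot=np.array([.5943,-3.084,0]))
  if off: st['w2']['position']=np.array([526.8,62.6,271.3]);st['w3']['position']=np.array([606.8,92.6,271.3])
  r2=lambda u,v:ray('wrist',u,v,st['w2']);r3=lambda u,v:ray('wrist',u,v,st['w3'])
  print('pad',tri([r2(*q2[0]),r3(*q3[0])]),plane(r2(*q2[0]),55),plane(r3(*q3[0]),55),plane(ray('top',*qt[0]),55))
  print('3',tri([r2(*q2[0]),r3(*q3[0]),ray('top',*qt[0])]))
  T=lambda u,v:(190+(u-400)*.22,165+(v-320)/4)
  sc={}
  for n,a,b,c in(('tl',(176,137),(141,91),(650,552)),('tr',(343,186),(260,138),(507,559)),('bl',None,(92,275),(636,395)),('br',None,(217,311),(490,400))):
    sc[n]=tri(([r2(*L(*a))] if a else [])+[r3(*Rr(*b)),ray('top',*T(*c))]);print(n,sc[n][0].round(1),np.round(sc[n][1],1))
  c=np.mean([v[0] for v in sc.values()],0)
  x=(sc['bl'][0]+sc['br'][0]-sc['tl'][0]-sc['tr'][0]);y=(sc['tl'][0]+sc['bl'][0]-sc['tr'][0]-sc['br'][0]);n=np.cross(x,y);n/=np.linalg.norm(n)
  print(c,x/2,y/2,n,'pad from frame',c-25*n)
```

```text
[[603.6, 88.1, 271.9], [603.7, 88.3, 272.3], [603.7, 88.5, 272.6], [603.8, 88.7, 272.7], [603.9, 88.8, 272.8], [604.0, 89.0, 272.8]]
(array([419.52173913, 270.60869565]), [11, 12, 9, 9, 46]) (array([432.27941176, 210.82352941]), [8, 11, 9, 10, 68]) (array([229.29166667, 202.        ]), [9, 8, 6, 5, 24])
pad (array([591.65059074, 226.76264367,  54.31939893]), [np.float64(0.522015407196794), np.float64(0.5220154071968033)]) [591.42228307 225.7980091   55.        ] [591.4148122  226.98281477  55.        ] [593.63609097 226.17485433  55.        ]
3 (array([592.57972498, 227.00409748,  53.45361603]), [np.float64(0.5004629802400096), np.float64(1.1361561244890375), np.float64(1.3915003728010538)])
tl [540.4 182.3  69.8] [0.4 0.2 0.5]
tr [535.2 258.3  67. ] [0.4 0.5 0.2]
bl [629.4 188.5 102. ] [0.8 0.8]
br [624.9 264.3 101.1] [0.9 0.9]
[582.46948805 223.38361747  84.95034401] [89.28398898  6.11283016 33.17603923] [  4.87245462 -75.90143209   1.84717695] [ 3.48337385e-01 -4.50960253e-04 -9.37369118e-01] pad from frame [573.76105342 223.39489147 108.38457195]
pad (array([595.074581  , 230.6145737 ,  52.84836648]), [np.float64(2.046658879786377), np.float64(2.046658879786461)]) [594.39842776 227.1287368   55.        ] [594.24760653 231.73548565  55.        ] [593.63609097 226.17485433  55.        ]
3 (array([592.46865283, 225.50279647,  61.58960374]), [np.float64(1.917311074100698), np.float64(2.6553887840739), np.float64(0.81729750154323)])
tl [541.4 182.   76.4] [1.3 2.8 1.7]
tr [536.4 257.3  72.9] [1.7 2.7 1.7]
bl [625.3 184.6 121.5] [0.6 0.6]
br [623.  260.8 113.2] [0.2 0.2]
[581.55459517 221.17094184  95.97409801] [85.27104994  3.02924787 42.70442051] [  3.68028431 -75.68694519   5.88961379] [ 0.44863548 -0.04763105 -0.89244467] pad from frame [570.3387081  222.36171796 118.28521473]
```

Request:
move_arm:
  commands:
    - [-2.4,4.4,0,0.008,-0.1163,0,1.5]
    - [-2.4,4.4,0,0.008,-0.1163,0,1.5]
    - [-2.5,4.5,0,0.007,-0.1163,0,1.5]
    - [0,0,-2.5,0,0,0,1.5]
    - [0,0,-2.4,0,0,0,1.5]
    - [0,0,0,0,0,0,1.5]
    - [0,0,0,0,0,0,1.5]

```text
time: 5.05
position: [538.5, 210.3, 224.2]
ee_rot: [-0.53, 2.768, -0.066]
wrist_force: [0.1, -0.9, -0.6]
grip_width: 18.7
finger_force: 58.4
```

Run:
```python
from h import *
for i in range(5):
    imaging.get_image('wrist');s=readout.sense();print(s['position'].round(1))
s=readout.sense();save('wrist','w4.png');
np.savez('w4.npz',p=s['position'],r=s['ee_rot'])
R=Ro.from_rotvec(s['ee_rot']).as_matrix();print(s['time'],s['ee_rot'],R.round(3),s['wrist_force'],s['joints'])
print('tip',s['position']+119.5*R[:,2])
im=cv2.imread('pics/w4.png');cv2.imwrite('pics/w4c.png',cv2.resize(im[110:310,220:420],(600,600),interpolation=2))
```

```text
[539.1 210.6 224.9]
[539.3 210.6 225.1]
[539.3 210.6 225. ]
[539.2 210.5 224.9]
[539.1 210.4 224.6]
5.3 [-0.52788808  2.76669198 -0.06403976] [[-0.879 -0.351  0.321]
 [-0.366  0.931  0.016]
 [-0.305 -0.103 -0.947]] [-0.27845922 -0.3577652  -0.75604473] [ 0.83739338  0.05611915 -0.62762869  0.36804675 -0.68541758 -2.29394489]
tip [577.46453575 212.33337779 111.45998243]
```

View pics/w4c.png

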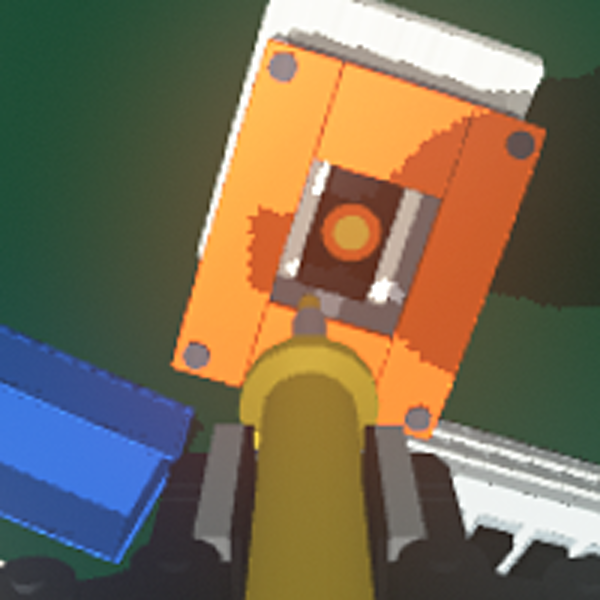

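The crop shows the tip at (310,298), just short of the window's near edge, and the pad in its ring at (352,233).

Run:
```python
from h import *
d=np.load('w4.npz');s=dict(position=d['p'],ee_rot=d['r']);R=Ro.from_rotvec(d['r']).as_matrix()
o,v=ray('wrist',220+310/3,110+299/3,s); z=R[:,2];p=o+v*(((d['p']+119.5*z-o)@z-2)/(v@z))
print('tip seen (tool)',R.T@(p-d['p']),p)
L=[ray('wrist',220+352/3,110+233/3,s)]
for k,q in(('w2',(419.5,270.6)),('w3',(432.3,210.8))):
    e=np.load(k+'.npz');L.append(ray('wrist',*q,dict(position=e['p'],ee_rot=e['r'])))
P,r=tri(L);print('pad',P,r,plane(L[0],55))
print([plane(ray('wrist',220+u/3,110+w/3,s),zz).round(1).tolist() for u,w,zz in((282,68,66),(520,145,66),(197,355,100),(418,418,100))])
```

```text
tip seen (tool) [ -3.28816687   0.29597592 117.5       ] [579.61017878 213.77873393 114.32473456]
pad [591.8404932  226.99559591  53.82620624] [np.float64(0.9247180008448879), np.float64(0.9254233867138826), np.float64(0.18217741011044758)] [592.07246401 227.2851436   55.        ]
[[539.7, 184.7, 66.0], [534.0, 259.8, 66.0], [626.7, 191.5, 100.0], [621.1, 265.7, 100.0]]
```

Request:
move_arm:
  commands:
    - [-0.6,0.6,0,0.0032,-0.0106,0,1.5]
    - [-0.5,0.5,-0.2,0.0032,-0.0106,0,1.5]
    - [0,0,0,0,0,0,1.5]
    - [0.34,0.02,-0.94,0,0,0,1.5]
    - [0.34,0.02,-0.94,0,0,0,1.5]
    - [0.17,0.01,-0.47,0,0,0,1.5]
    - [0,0,0,0,0,0,1.5]
    - [0,0,0,0,0,0,1.5]

```text
time: 6.15
position: [536.1, 221.6, 197.6]
ee_rot: [-0.524, 2.747, -0.063]
wrist_force: [0.9, 0.4, -1.3]
grip_width: 18.3
finger_force: 58.4
```

```bash
cat > tip.py <<'E'
from h import *
for i in range(4):
    imaging.get_image('wrist');s=readout.sense();print(s['position'].round(1))
s=readout.sense();save('wrist','w5.png')
np.savez('w5.npz',p=s['position'],r=s['ee_rot'])
R=Ro.from_rotvec(s['ee_rot']).as_matrix();pad=np.array([592,227.1,54.7]);a=.066
n=np.array([-.3429*np.cos(a),-.3429*np.sin(a),.9394]);x=np.array([.9394*np.cos(a),.9394*np.sin(a),.3429]);y=np.cross(n,x)
tip=s['position']+R@[-3.2,.3,119.5]
print('z',R[:,2].round(3),'ang',np.arccos(-R[:,2]@n),'tip in pad frame',[(tip-pad)@e for e in(x,y,n)],s['wrist_force'],s['time'])
E
python3 tip.py; python3 -c "
import cv2;im=cv2.imread('pics/w5.png');cv2.imwrite('pics/w5c.png',cv2.resize(im[110:260,250:400],(600,600),interpolation=2))"
```

```text
[536.  221.8 197.9]
[536.  221.9 198.2]
[536.  222.  198.3]
[536.  222.  198.3]
z [ 0.34   0.022 -0.94 ] ang nan tip in pad frame [np.float64(-0.8532811223894926), np.float64(-0.20776037353813456), np.float64(34.715379519845946)] [ 0.77025911 -0.21737294 -0.82732051] 6.35tip.py:9: RuntimeWarning: invalid value encountered in arccos
  print('z',R[:,2].round(3),'ang',np.arccos(-R[:,2]@n),'tip in pad frame',[(tip-pad)@e for e in(x,y,n)],s['wrist_force'],s['time'])
```

View pics/w5c.png

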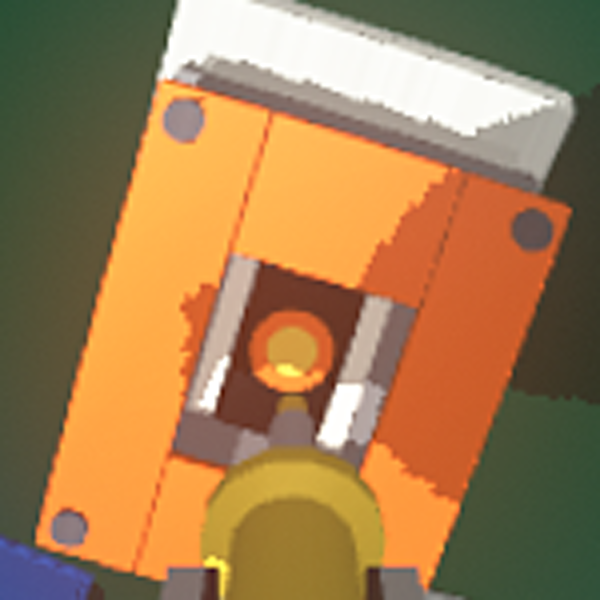

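The tip at (292,398) and pad at (292,350) line up in the closing direction. Going in.

Request:
move_arm:
  commands:
    - [0.22,0.01,-0.45,0,0,0,1.5]
    - [0.2,0.01,-0.45,0,0,0,1.5]
    - [0.17,0.01,-0.47,0,0,0,1.5]
    - [0.17,0.01,-0.47,0,0,0,1.5]
    - [0,0,0,0,0,0,1.5]
    - [0,0,0,0,0,0,1.5]
    - [0,0,0,0,0,0,1.5]

```text
time: 7.1
position: [543.5, 222.3, 179.7]
ee_rot: [-0.524, 2.746, -0.062]
wrist_force: [0.2, 0.4, -0.6]
grip_width: 18.6
finger_force: 58.4
```

```bash
python3 tip.py 2>/dev/null; python3 -c "
import cv2;im=cv2.imread('pics/w5.png');cv2.imwrite('pics/w6c.png',cv2.resize(im[150:230,280:360],(600,600),interpolation=2))"
```

```text
[543.5 222.3 179.8]
[543.5 222.4 179.8]
[543.5 222.4 179.9]
[543.5 222.3 179.8]
z [ 0.34   0.022 -0.94 ] ang nan tip in pad frame [np.float64(-0.14093986650347035), np.float64(-0.38261269904543144), np.float64(14.731359689003767)] [-0.33467589 -0.92187118 -1.1666926 ] 7.3
```

View pics/w6c.png

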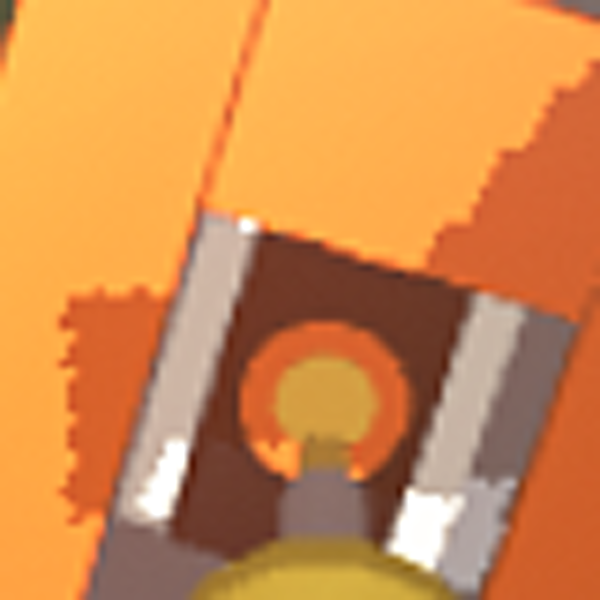

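The pad centre is at crop (325,402) with the tip end at (325,437). The tip's approach rate puts contact about 14.7 mm ahead, agreeing with the kinematics.

Request:
move_arm:
  commands:
    - [0.14,0.03,-0.38,0,0,0,1.5]
    - [0.14,0.02,-0.38,0,0,0,1.5]
    - [0.1,0.01,-0.28,0,0,0,1.5]
    - [0.1,0.01,-0.28,0,0,0,1.5]
    - [0.1,0.01,-0.28,0,0,0,1.5]
    - [0,0,0,0,0,0,1.5]
    - [0,0,0,0,0,0,1.5]
    - [0,0,0,0,0,0,1.5]

```text
time: 8.15
position: [549.2, 223.0, 163.7]
ee_rot: [-0.524, 2.747, -0.062]
wrist_force: [-0.4, -0.1, 0.5]
grip_width: 18.4
finger_force: 58.4
```

```bash
cat >> tip.py <<'E'
F=[]
for i in range(8): imaging.get_image('wrist');F.append(readout.sense()['wrist_force'])
F=np.array(F);print('F',F.mean(0),F.std(0),'along n',F.mean(0)@n)
E
python3 tip.py 2>/dev/null
```

```text
[549.2 223.  163.7]
[549.2 223.  163.7]
[549.2 223.  163.7]
[549.2 223.  163.7]
z [ 0.34   0.021 -0.94 ] ang nan tip in pad frame [np.float64(-0.26033384259273834), np.float64(-0.09182879749818994), np.float64(-2.3780416008112297)] [-0.41683456 -0.30712074  0.31323973] 8.35
F [-1.13386287 -0.57917447  0.61092874] [0.51938255 0.39708016 0.31877277] along n 0.9749595523662397
```

Request:
move_arm:
  commands:
    - [0.05,0.0,-0.15,0,0,0,1.5]
    - [0.06,0.01,-0.15,0,0,0,1.5]
    - [0,0,0,0,0,0,1.5]
    - [0,0,0,0,0,0,1.5]
    - [0,0,0,0,0,0,1.5]
    - [0,0,0,0,0,0,1.5]

```text
time: 9.4
position: [550.4, 223.1, 160.7]
ee_rot: [-0.524, 2.746, -0.062]
wrist_force: [-1.2, -1.1, 1.2]
grip_width: 19.0
finger_force: 58.5
```

```bash
python3 tip.py 2>/dev/null; python3 -c "
import cv2;im=cv2.imread('pics/w5.png');cv2.imwrite('pics/w7c.png',cv2.resize(im[150:230,280:360],(600,600),interpolation=2))"
```

```text
[550.4 223.2 160.6]
[550.4 223.2 160.6]
[550.4 223.2 160.6]
[550.4 223.2 160.6]
z [ 0.34   0.021 -0.94 ] ang nan tip in pad frame [np.float64(-0.25590700141042494), np.float64(-0.04163169285726727), np.float64(-5.651031825030469)] [-1.73026802 -1.95966783  0.62098005] 9.6
F [-0.7428793  -1.17062068  1.6582004 ] [0.52900388 0.37849934 0.3718327 ] along n 1.838365713468693
```

View pics/w7c.png

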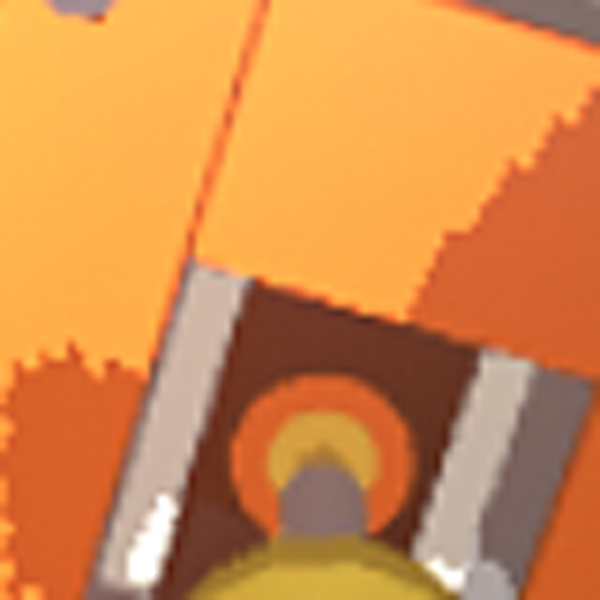

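The tip sits in the middle of the pad, partly pushed in, at about 2.8 N along the normal. Handing in.

```bash
python3 -c "
from h import *
print(robot.hand_in())"
```

```text
the job is handed in; nothing more can be done
None
```

I handed the job in with the robot holding the yellow probe on the orange-ringed pad, square to the case and pressing at about 2.8 N, with the tip about 6 mm in; no verdict came back.

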